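Rebuild the filter column on its sprung stand

ROBOT

A 7-joint arm with a two-finger parallel gripper is mounted at the origin on a cart in front of the work surface, level with it; the furniture and walls round the work are solid. World frame = base frame: x ahead of the robot, y to its left, z up, the work surface at z = 0. Lengths are in m, angles in rad, forces in N, time in s.
With the tool pointing down it reaches from about 0.4 to 0.85 m from the base axis. Payload 10.4 kg.
Tool frame: the origin (TCP) lies midway between the tips of the shut fingers; the grasp point (between the pads) lies 19 mm behind it; z points along the fingers, x is the direction in which the jaws open and shut, and the axes are right-handed (so a half turn about z gives the same grasp; the last joint's range is limited). The gripper opens to 85 mm and grips with 20 to 120 N. Pads are 22 mm wide; open, the fingers measure 114 mm over their backs; the gripper's body (76 mm by 85 mm) begins 54 mm behind the grasp point. The pads swing forward as they close: fully open they stand 13 mm farther back than shut.
Start: joints at [1.096, 0.332, -0.065, 1.46, 0.022, 1.35, -0.088], TCP at [0.273, -0.562, 0.231] pointing down, gripper open.
Joint ranges: [-2.6, 2.6], [-0.5, 2.12], [-1.47, 1.34], [0.16, 2.42], [-1.27, 4.41], [0.06, 2.06], [-2.6, 2.6]. Speed limits (rad/s): [2.22, 2.22, 2.79, 2.79, 3.14, 3.14, 3.14].

INTERFACE

Orientations are given as a unit quaternion [x, y, z, w].
In Python, from workcell import manip, cams gives the robot as it stands.
- The arm moves only by the tool move_arm, never from a script. Its argument "moves" is a list of rows, each a list of 7 numbers: the turn, a rotation vector about the tool's x, y, z in degrees, then the shift along the tool's x, y, z in m, then the finger opening in m, from 0 to 0.0854. A call has 1 to 10 rows; each row is the pose to reach, as a shift and turn from the pose commanded when the call began, along the tool's axes at that moment; what a row does not reach only later rows make up. A row lasts 1/10 s, in which the tool goes at most 50 mm and 8.59 degrees, less where a joint would pass 70% of its speed; a pose out of reach is approached as far as the arm can. A call with a gripper value outside its range is refused whole. The fingers move at their own pace and stop on an object; "grip_force" is the grip in N (left out, the last holds). Time passes only in rows, so rows that repeat a pose let the fingers close. It gives the time, the measured TCP pose, the force and the opening at its end, in the units of the state.
- manip.get_obs(): the state, without advancing time (a new reading comes with each control period).
- cams.camera(name): name is "side" or "top" or "wrist"; returns the picture (480x640x3 uint8, red, green, blue); there is no depth.
- cams.camera_params(name): a dict with "fx", "fy", "cx", "cy" (pixels), "xyz" and "rotation" of the camera in the world. Camera axes: x right, y up, looking along -z (the intrinsics and any distortion apply to the point x, -y, -z); pixel columns grow to the right and rows downward; lengths in m; the calibration is good to about 2 mm. The wrist camera is an equidistant fisheye: a pixel r from the principal point sees the ray r / f radians off the axis. A picture is of the moment at which its call begins: read the wrist's pose just before it. camera_params takes no time and is no camera call; for the wrist camera it gives the pose at the moment of the call.
- manip.hand_in(): hands the job in, once; it reports no verdict.
The state is a dict: "clock": time; "joint_pos": joint angles; "joint_velocities": joint speeds; "tau": joint torques, N m; "position": TCP position; "ee_rot": TCP orientation; "ft_force": force on the tool from outside, world axes, zero at the start; "torque": the same for the moment, N m; "grip_width": opening from 0.0 (shut) to 1.0 (fully open).
Only numpy, scipy, OpenCV 4.12 (cv2) and the standard library are available. Lean on these libraries where they do the work, as an engineer would, in place of code of your own. Each camera call takes 0.05 s, during which the arm holds its last target. There are 200 camera calls.

TASK

Rebuild the filter column: first lift the yellow transit guard off the stand and hang it over the horizontal rail, a leg on either side of the bar. Then stack all the white filter stages there are on the stand's seat, flange down and each fully home over the spigot below it, in any order, and put the black end cap on top. Finally press the cap down until the sprung seat reaches its stop, then let go, and leave the reagent bottles standing.

Things in the scene. Friction and masses are not known exactly. Their poses are not given: they have to be found in the camera images.
- stage_1_mid (a point): white filter stage, blue band, standing flange down: flange 79 mm across, 8 thick; round hub 50 across up to 40 mm over the underside; on it a chamfered spigot 34 across, 6.5 high. Recess below, 37 across, 8 deep, fits over a spigot; each adds 40 mm to a stack. 130 to 200 g. Point on its axis (z, up), 23 mm above the underside. All alike; only 3 or 4 are present, an absent one gives None
- stage_2_mid (a point): white filter stage, blue band, standing flange down: flange 79 mm across, 8 thick; round hub 50 across up to 40 mm over the underside; on it a chamfered spigot 34 across, 6.5 high. Recess below, 37 across, 8 deep, fits over a spigot; each adds 40 mm to a stack. 130 to 200 g. Point on its axis (z, up), 23 mm above the underside. All alike; only 3 or 4 are present, an absent one gives None
- stage_3_mid (a point): white filter stage, blue band, standing flange down: flange 79 mm across, 8 thick; round hub 50 across up to 40 mm over the underside; on it a chamfered spigot 34 across, 6.5 high. Recess below, 37 across, 8 deep, fits over a spigot; each adds 40 mm to a stack. 130 to 200 g. Point on its axis (z, up), 23 mm above the underside. All alike; only 3 or 4 are present, an absent one gives None
- stage_4_mid (a point): white filter stage, blue band, standing flange down: flange 79 mm across, 8 thick; round hub 50 across up to 40 mm over the underside; on it a chamfered spigot 34 across, 6.5 high. Recess below, 37 across, 8 deep, fits over a spigot; each adds 40 mm to a stack. 130 to 200 g. Point on its axis (z, up), 23 mm above the underside. All alike; only 3 or 4 are present, an absent one gives None
- end_cap_mid (a point): black end cap: flange 79 mm across, 8 thick; a step 66 across up to 14 mm; a round ribbed grip 34 across from 14 to 44 mm over the underside, flat on top with a red disc; recess below 37 across, 8 deep; 130 to 200 g. Point on its axis (z, up), 22 mm above the underside
- seat_face (a point): centre of the aluminium seat's face (52 mm across) on the round dark stand (88 mm across, fixed to the bench). The face is 34 mm above the bench unloaded and moves with the seat; from it rises a chamfered spigot 34 mm across, 6.5 mm high. The first flange lies flat on the face. z up
- seat (a joint): how far the seat is pressed down, m: 0 at rest, 0.005 at its stop. It starts to move at about 10 N and meets the stop at 18 N in all, the weight of the stack included, and springs back
- guard_apex (a point): yellow arch-shaped guard, 120 g, that stands over the stand at first. Point: inner peak of its roof, 92 mm above the feet's underside. Legs 104 mm apart inside (128 over the feet) along its x; band 34 mm wide along its y (feet 40), 5 mm thick; the roof falls 22 mm from the peak to each leg. z up
- guard_tab (a point): centre of the exposed black grip tab on the guard's peak, 24 mm above guard_apex: 32 mm along the guard's x, 12 mm thick along its y, top 15 mm above this point, roof 18 mm below it. Same axes as the guard
- rail_mid (a point): middle of the horizontal bar of the fixed rail: bar 12 mm thick along this frame's y, centre 130 mm above the bench, held by a post at each end, about 190 mm apart. A hung guard straddles it, roof peak on the bar, legs either side along this frame's x
- reagent_a: bystander: cream reagent bottle with a black cap, 62 mm across, 146 mm tall; origin under it
- reagent_b: bystander: white reagent bottle with a red cap, 48 mm across, 105 mm tall; origin under it

How it is judged:
On the way, in this order (a step that is already met when the one before it is completed fails the run):
1. the guard hangs over the rail (x of guard_apex in the frame of rail_mid between -0.012 and 0.012 m and y of guard_apex in the frame of rail_mid between -0.075 and 0.075 m and z of guard_apex in the frame of rail_mid between 0 and 0.013 m and angle between guard_apex's own z axis and vertical below 0.3 rad and contact force between guard and the fingers below 0.1 N), for 0.2 s.
2. with every stage and the cap fully home, the seat is pressed down to its stop (horizontal distance between each of stage_1_mid, stage_2_mid, stage_3_mid, stage_4_mid, end_cap_mid and seat_face below 0.009 m and angle between each of stage_1_mid, stage_2_mid, stage_3_mid, stage_4_mid, end_cap_mid's own z axis and vertical below 0.04 rad and (z of stage_1_mid in the frame of seat_face between 0.0205 and 0.0255 m or z of stage_1_mid in the frame of seat_face between 0.0605 and 0.0655 m or z of stage_1_mid in the frame of seat_face between 0.1005 and 0.1055 m or z of stage_1_mid in the frame of seat_face between 0.1405 and 0.1455 m) and (z of stage_2_mid in the frame of seat_face between 0.0205 and 0.0255 m or z of stage_2_mid in the frame of seat_face between 0.0605 and 0.0655 m or z of stage_2_mid in the frame of seat_face between 0.1005 and 0.1055 m or z of stage_2_mid in the frame of seat_face between 0.1405 and 0.1455 m) and (z of stage_3_mid in the frame of seat_face between 0.0205 and 0.0255 m or z of stage_3_mid in the frame of seat_face between 0.0605 and 0.0655 m or z of stage_3_mid in the frame of seat_face between 0.1005 and 0.1055 m or z of stage_3_mid in the frame of seat_face between 0.1405 and 0.1455 m) and (z of stage_4_mid in the frame of seat_face between 0.0205 and 0.0255 m or z of stage_4_mid in the frame of seat_face between 0.0605 and 0.0655 m or z of stage_4_mid in the frame of seat_face between 0.1005 and 0.1055 m or z of stage_4_mid in the frame of seat_face between 0.1405 and 0.1455 m) and (z of end_cap_mid in the frame of seat_face between 0.1395 and 0.1445 m or z of end_cap_mid in the frame of seat_face between 0.1795 and 0.1845 m) and z of end_cap_mid in the frame of stage_1_mid above 0.03 m and z of end_cap_mid in the frame of stage_2_mid above 0.03 m and z of end_cap_mid in the frame of stage_3_mid above 0.03 m and z of end_cap_mid in the frame of stage_4_mid above 0.03 m and value of joint seat above 0.0042 m), for 0.1 s.
At the end, for the whole second after the job is handed in: Every stage present is on the seat's axis within 9 mm, upright within 0.04 rad, fully home (heights within 2.5 mm), the cap topmost likewise; guard on the rail, peak within 12 mm of the bar, 75 mm of its middle, tilt under 0.3 rad; seat was pressed to its stop with all in place, now back under 4 mm (horizontal distance between each of stage_1_mid, stage_2_mid, stage_3_mid, stage_4_mid, end_cap_mid and seat_face below 0.009 m and angle between each of stage_1_mid, stage_2_mid, stage_3_mid, stage_4_mid, end_cap_mid's own z axis and vertical below 0.04 rad and (z of stage_1_mid in the frame of seat_face between 0.0205 and 0.0255 m or z of stage_1_mid in the frame of seat_face between 0.0605 and 0.0655 m or z of stage_1_mid in the frame of seat_face between 0.1005 and 0.1055 m or z of stage_1_mid in the frame of seat_face between 0.1405 and 0.1455 m) and (z of stage_2_mid in the frame of seat_face between 0.0205 and 0.0255 m or z of stage_2_mid in the frame of seat_face between 0.0605 and 0.0655 m or z of stage_2_mid in the frame of seat_face between 0.1005 and 0.1055 m or z of stage_2_mid in the frame of seat_face between 0.1405 and 0.1455 m) and (z of stage_3_mid in the frame of seat_face between 0.0205 and 0.0255 m or z of stage_3_mid in the frame of seat_face between 0.0605 and 0.0655 m or z of stage_3_mid in the frame of seat_face between 0.1005 and 0.1055 m or z of stage_3_mid in the frame of seat_face between 0.1405 and 0.1455 m) and (z of stage_4_mid in the frame of seat_face between 0.0205 and 0.0255 m or z of stage_4_mid in the frame of seat_face between 0.0605 and 0.0655 m or z of stage_4_mid in the frame of seat_face between 0.1005 and 0.1055 m or z of stage_4_mid in the frame of seat_face between 0.1405 and 0.1455 m) and (z of end_cap_mid in the frame of seat_face between 0.1395 and 0.1445 m or z of end_cap_mid in the frame of seat_face between 0.1795 and 0.1845 m) and z of end_cap_mid in the frame of stage_1_mid above 0.03 m and z of end_cap_mid in the frame of stage_2_mid above 0.03 m and z of end_cap_mid in the frame of stage_3_mid above 0.03 m and z of end_cap_mid in the frame of stage_4_mid above 0.03 m and x of guard_apex in the frame of rail_mid between -0.012 and 0.012 m and y of guard_apex in the frame of rail_mid between -0.075 and 0.075 m and z of guard_apex in the frame of rail_mid between 0 and 0.013 m and angle between guard_apex's own z axis and vertical below 0.3 rad and value of joint seat below 0.004 m); the robot touches nothing.
It fails at once if a reagent bottle is knocked over (angle between any of reagent_a, reagent_b's own z axis and vertical above 0.5 rad).
Of stage_1, stage_2, stage_3, stage_4 only 3 to 4 are there at a start; the rules pass over those that are not, and their reading is None.
At some moment in a run one of end_cap may be knocked a few centimetres aside while the robot is not near it.
It also fails if it takes over 208 s, if anything falls off the work surface, if the arm or the gripper's body presses on something with over 40 N, if the wrist force passes 120 N, or if a joint passes its speed limit or range.

## Working session

There is one attempt and no reset: what is moved stays moved. The work goes in short steps, Python scripts to look and compute and a tool call to move; the robot and the scene stay as the last step left them, time stands still between calls to the robot, and variables do not carry over. Pictures are saved under pics/ and viewed, about 12 in all and at most 16, crops included, and the job is handed in when it is done.

Besides the shell and the picture viewer there is one more tool, called after "Emit:" as a command line: name --pt "numbers of a row" for each row, then --argument value for the rest. move_arm: Moves the arm, as the interface text tells. Its arguments: {"type":"object","properties":{"moves":{"type":"array","items":{"type":"array","items":{"type":"number"}}},"grip_force":{"type":"number"}},"required":["moves"]}

```bash
mkdir -p pics; python3 - <<'E'
from workcell import manip,cams
import cv2
o=manip.get_obs()
for k in("clock","position","ee_rot","ft_force","grip_width"):print(k,o[k])
for n in("side","top","wrist"):
    print(n,cams.camera_params(n)); cv2.imwrite(f"pics/{n}0.png",cams.camera(n)[:,:,::-1])
E
```

```text
clock 0.0
position [ 0.27271408 -0.56196128  0.23053446]
ee_rot [ 8.47516433e-01 -5.30768711e-01 -5.92181076e-04 -3.48034646e-04]
ft_force [ 0.17243249  0.66935933 -0.31277712]
grip_width 1.0022801872277995
side {'fx': 464.60399701456726, 'fy': 464.60399701456726, 'cx': 320.15718824323926, 'cy': 236.133242998841, 'xyz': array([0.0286537 , 0.78703409, 0.51714781]), 'rotation': array([-0.16606582,  0.53395763,  0.78907541, -0.25430572])}
top {'fx': 488.69280325623737, 'fy': 488.69280325623737, 'cx': 323.0100821350694, 'cy': 241.22438838827077, 'xyz': array([ 0.4828671 , -0.03181501,  1.25232239]), 'rotation': array([ 0.04959931, -0.04436682, -0.7000355 ,  0.71100056])}
wrist {'fx': 371.64829954431775, 'fy': 371.64829954431775, 'cx': 329.00834400703036, 'cy': 236.45559460654871, 'xyz': array([ 0.34617735, -0.5263008 ,  0.37284894]), 'rotation': array([-0.13476672,  0.0853052 , -0.52368545,  0.83684795])}
```

View pics/top0.png

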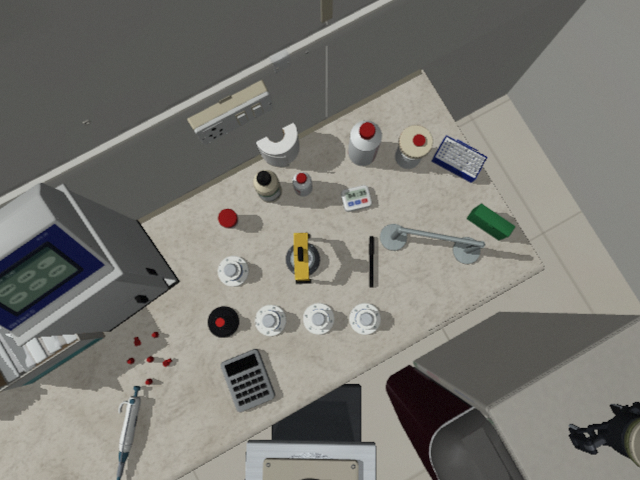

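View pics/side0.png

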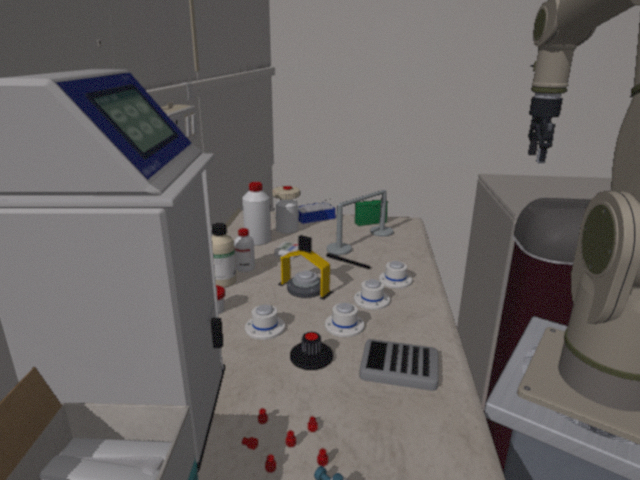

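Top view: stages at about (233,270), (270,320), (318,319) and (366,319), cap at (222,322), guard at (302,257), rail bar from (393,232) to (483,243). I'll zoom in to get precise pixels.

```bash
cat > h.py <<'E'
import numpy as np, cv2
from workcell import manip,cams
from scipy.spatial.transform import Rotation as R
def ray(p,u,v,fish=False):
    x=(u-p['cx'])/p['fx'];y=(v-p['cy'])/p['fy']
    if fish:
        r=np.hypot(x,y)+1e-9;d=np.array([x/r*np.sin(r),-y/r*np.sin(r),-np.cos(r)])
    else: d=np.array([x,-y,-1.])
    return np.array(p['xyz']),R.from_quat(p['rotation']).apply(d)
def at(p,u,v,z,fish=False):
    o,d=ray(p,u,v,fish);return o+d*(z-o[2])/d[2]
def proj(p,X,fish=False):
    c=R.from_quat(p['rotation']).inv().apply(np.array(X)-p['xyz']);x,y,z=c[0],-c[1],-c[2]
    if fish:
        s=np.hypot(x,y)+1e-12;t=np.arctan2(s,z);x,y,z=x/s*t,y/s*t,1
    return np.array([p['cx']+p['fx']*x/z,p['cy']+p['fy']*y/z])
def state():
    o=manip.get_obs();T=R.from_quat(o['ee_rot'])
    return o,np.array(o['position']),T
def go(X,yaw=None):
    """shift in tool axes to put TCP at world X; yaw= wanted world dir angle of jaw axis (mod pi)"""
    o,p,T=state();print('clock',o['clock'],'tcp',p.round(4),'F',np.round(o['ft_force'],1),'w',round(o['grip_width'],3))
    print('shift',T.inv().apply(np.array(X)-p).round(4))
    xa=T.apply([1,0,0]);a=np.arctan2(xa[1],xa[0]);za=T.apply([0,0,1])
    print('jaw yaw deg',np.degrees(a).round(1),'tool z',za.round(4),'joints',np.round(o['joint_pos'],2))
    if yaw is not None:
        Rw=R.from_matrix(np.column_stack([[np.cos(yaw),np.sin(yaw),0],[np.sin(yaw),-np.cos(yaw),0],[0,0,-1]]))
        for k in(0,np.pi):
            print('turn rotvec deg',np.degrees((T.inv()*Rw*R.from_euler('z',k)).as_rotvec()).round(2))
E
python3 - <<'E'
from h import *
p=cams.camera_params('top')
for n,u,v,z in[('s1',233,269,.0465),('s2',270,320,.0465),('s3',318,319,.0465),('s4',366,319,.0465),('cap',220.5,322.5,.044),('tab',300.5,254,.131),('a',264,178,.146),('b',302,178,.105),('barL',393,232,.136),('barR',483,243,.136)]:
    X=at(p,u,v,z);print(n,X.round(3),np.hypot(X[0],X[1]).round(3))
im=cv2.imread('pics/top0.png')
cv2.imwrite('pics/top0z.png',cv2.resize(im[170:340,200:500],(800,453),interpolation=cv2.INTER_CUBIC))
E
```

```text
s1 [0.571 0.2   0.046] 0.605
s2 [0.448 0.105 0.046] 0.46
s3 [ 0.453 -0.012  0.046] 0.453
s4 [ 0.455 -0.129  0.046] 0.473
cap [0.44  0.226 0.044] 0.495
tab [0.602 0.029 0.131] 0.603
a [0.777 0.117 0.146] 0.786
b [0.789 0.031 0.105] 0.79
barL [ 0.656 -0.184  0.136] 0.681
barR [ 0.634 -0.39   0.136] 0.744
```

View pics/top0z.png

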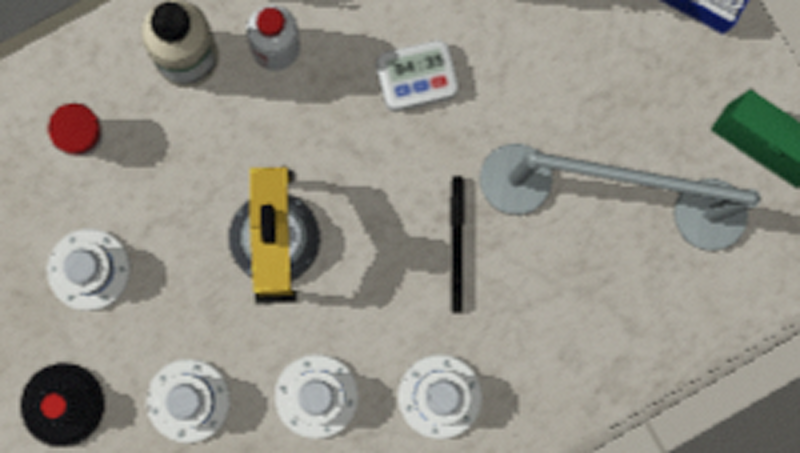

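```bash
python3 - <<'E'
from h import *
p=cams.camera_params('top')
for n,u,v,z in[('s1',230.7,269.7,.0465),('s2',269.7,320.4,.0465),('s3',319.2,318.9,.0465),('s4',365.7,318.9,.0465),('cap',219.9,321.9,.044),('tab',300.1,253.2,.131)]:
    print(n,at(p,u,v,z).round(3))
f=lambda a,b,z:at(p,200+a/2.667,170+b/2.667,z)
d=f(270,169,.075)-f(273.5,294,.075);print('guard len',np.linalg.norm(d),'x-axis yaw',np.degrees(np.arctan2(d[1],d[0])))
A,B=f(535,160,.136),f(757,197,.136);e=A-B;print('bar',A,B,np.linalg.norm(e),'yaw',np.degrees(np.arctan2(e[1],e[0])))
print('seat guess from legs mid',((f(270,169,.075)+f(273.5,294,.075))/2).round(3))
t=at(p,300.1,253.2,.131)
go([t[0],t[1],.2],np.arctan2(d[1],d[0])+np.pi/2)
E
```

```text
s1 [0.57  0.206 0.046]
s2 [0.447 0.105 0.046]
s3 [ 0.453 -0.015  0.046]
s4 [ 0.455 -0.129  0.046]
cap [0.442 0.227 0.044]
tab [0.604 0.03  0.131]
guard len 0.11406693523432265 x-axis yaw 2.8398152989939485
bar [ 0.66101387 -0.2010956   0.136     ] [ 0.63160064 -0.39202106  0.136     ] 0.19317781885932875 yaw 81.24208729704375
seat guess from legs mid [0.602 0.029 0.075]
clock 0.15 tcp [ 0.2728 -0.562   0.2307] F [ 0.2  0.  -0.1] w 0.995
shift [-0.3881 -0.5567  0.0311]
jaw yaw deg -64.1 tool z [-5.e-04  9.e-04 -1.e+00] joints [ 1.1   0.33 -0.06  1.46  0.02  1.35 -0.09]
turn rotvec deg [-8.0000e-02  2.0000e-02 -1.5695e+02]
turn rotvec deg [1.000e-02 6.000e-02 2.305e+01]
```

Emit:
move_arm --pt "0 0 8 -0.025 -0.035 0 0.085" --pt "0 0 16 -0.05 -0.07 0 0.085" --pt "0 0 23.05 -0.078 -0.112 0 0.085" --pt "0 0 23.05 -0.106 -0.152 0 0.085" --pt "0 0 23.05 -0.134 -0.192 0 0.085" --pt "0 0 23.05 -0.162 -0.232 0 0.085" --pt "0 0 23.05 -0.19 -0.272 0 0.085" --pt "0 0 23.05 -0.218 -0.312 0 0.085" --pt "0 0 23.05 -0.246 -0.352 0 0.085" --pt "0 0 23.05 -0.274 -0.392 0 0.085" --grip_force 40

```text
clock: 1.15
position: [0.5064, -0.1428, 0.2314]
ee_rot: [0.724, -0.689, 0.0, 0.0]
ft_force: [1.2, 0.7, 0.4]
grip_width: 0.995
```

```bash
python3 - <<'E'
from h import *
go([.604,.030,.2],np.radians(92.8))
E
```

```text
clock 1.15 tcp [ 0.5064 -0.1428  0.2314] F [1.2 0.7 0.4] w 0.995
shift [-0.1678 -0.106   0.0313]
jaw yaw deg -87.2 tool z [ 1.e-04 -3.e-04 -1.e+00] joints [ 0.53  0.14 -0.38  1.7   0.05  1.31 -1.38]
turn rotvec deg [ 3.0000e-02 -1.0000e-02 -1.7998e+02]
turn rotvec deg [-0.01 -0.02  0.02]
```

Emit:
move_arm --pt "0 0 0 -0.042 -0.026 0.01 0.085" --pt "0 0 0 -0.084 -0.053 0.02 0.085" --pt "0 0 0 -0.126 -0.08 0.03 0.085" --pt "0 0 0 -0.168 -0.106 0.031 0.085" --pt "0 0 0 -0.168 -0.106 0.031 0.085" --pt "0 0 0 -0.168 -0.106 0.031 0.085"

```text
clock: 1.75
position: [0.6035, 0.0301, 0.1996]
ee_rot: [0.725, -0.688, -0.001, 0.0]
ft_force: [0.2, -0.6, 0.1]
grip_width: 0.995
```

```bash
python3 - <<'E'
from h import *
go([.604,.030,.2])
p=cams.camera_params('wrist');im=cams.camera('wrist')[:,:,::-1].copy()
cv2.imwrite('pics/w1.png',im)
print(p,proj(p,[.604,.03,.131],True))
E
```

```text
clock 1.75 tcp [0.6035 0.0301 0.1996] F [ 0.2 -0.6  0.1] w 0.995
shift [ 0.0001 -0.0005 -0.0004]
jaw yaw deg -87.0 tool z [-1.2e-03  6.0e-04 -1.0e+00] joints [ 0.26  0.35 -0.48  1.54  0.16  1.3  -1.76]
{'fx': 371.64829954431775, 'fy': 371.64829954431775, 'cx': 329.00834400703036, 'cy': 236.45559460654871, 'xyz': array([0.68499148, 0.03481198, 0.34175597]), 'rotation': array([-0.11585133,  0.11047641, -0.67925342,  0.71623196])} [330.17785356 253.52401102]
```

View pics/w1.png

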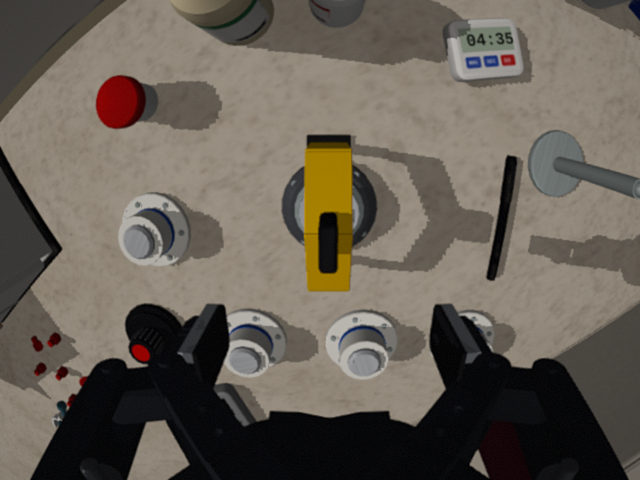

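```bash
python3 - <<'E'
from h import *
p=cams.camera_params('wrist')
for x in (.588,.620):print(proj(p,[x,.03,.131],True),proj(p,[x,.03,.098],True))
E
```

```text
[325.72692525 276.94770893] [326.10622792 257.45450812]
[328.27166908 227.9082934 ] [328.35945338 213.62989359]
```

Emit:
move_arm --pt "0 0 0 0 0 0.03 0.085" --pt "0 0 0 0 0 0.06 0.085" --pt "0 0 0 0 0 0.085 0.085" --pt "0 0 0 0 0 0.095 0.085" --pt "0 0 0 0 0 0.095 0.05" --pt "0 0 0 0 0 0.095 0.0" --pt "0 0 0 0 0 0.095 0.0" --pt "0 0 0 0 0 0.095 0.0" --pt "0 0 0 0 0 0.095 0.0" --pt "0 0 0 0 0 0.095 0.0"

```text
clock: 2.8
position: [0.6038, 0.0286, 0.106]
ee_rot: [0.724, -0.689, 0.0, -0.0]
ft_force: [0.6, 1.7, 3.9]
grip_width: 0.133
```

Emit:
move_arm --pt "0 0 0 0 0 0 0.0" --pt "0 0 0 0 0 -0.01 0.0" --pt "0 0 0 0 0 -0.03 0.0"

```text
clock: 3.1
position: [0.6023, 0.0281, 0.1344]
ee_rot: [0.724, -0.689, -0.001, 0.001]
ft_force: [-0.1, -0.4, -1.0]
grip_width: 0.129
```

```bash
python3 - <<'E'
from h import *
go([.646,-.297,.29],np.radians(81.2))
p=cams.camera_params('wrist')
cv2.imwrite('pics/w2.png',cams.camera('wrist')[:,:,::-1])
E
```

```text
clock 3.1 tcp [0.6023 0.0281 0.1344] F [-0.1 -0.4 -1. ] w 0.129
shift [ 0.3269 -0.027  -0.1557]
jaw yaw deg -87.2 tool z [-3.4e-03 -2.0e-04 -1.0e+00] joints [ 0.26  0.4  -0.47  1.62  0.19  1.18 -1.78]
turn rotvec deg [ 4.0000e-02  2.9000e-01 -1.6836e+02]
turn rotvec deg [ 0.2  -0.02 11.64]
```

View pics/w2.png

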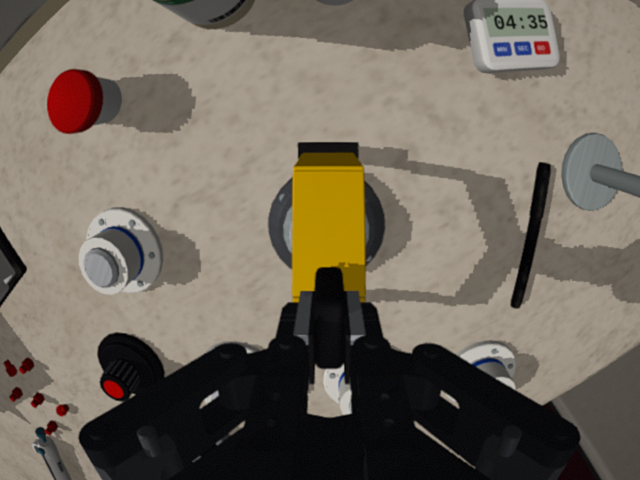

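Emit:
move_arm --pt "0 0 0 0 0 -0.04 0" --pt "0 0 0 0 0 -0.08 0" --pt "0 0 0 0 0 -0.12 0" --pt "0 0 0 0 0 -0.156 0" --pt "0 0 3 0.03 -0.003 -0.156 0" --pt "0 0 6 0.07 -0.006 -0.156 0" --pt "0 0 9 0.11 -0.009 -0.156 0" --pt "0 0 11.6 0.15 -0.012 -0.156 0" --pt "0 0 11.6 0.19 -0.015 -0.156 0" --pt "0 0 11.6 0.23 -0.018 -0.156 0"

```text
clock: 4.15
position: [0.6324, -0.2029, 0.2908]
ee_rot: [-0.651, 0.759, 0.0, -0.0]
ft_force: [1.1, -0.2, -1.2]
grip_width: 0.133
```

```bash
python3 - <<'E'
from h import *
go([.643,-.297,.29],np.radians(81.2))
E
```

```text
clock 4.15 tcp [ 0.6324 -0.2029  0.2908] F [ 1.1 -0.2 -1.2] w 0.133
shift [ 0.0914 -0.0249  0.0008]
jaw yaw deg -98.8 tool z [-8.e-04 -4.e-04 -1.e+00] joints [ 0.48  0.42 -0.34  1.23  0.14  1.51 -1.57]
turn rotvec deg [-5.0000e-02 -6.0000e-02  1.7997e+02]
turn rotvec deg [ 0.04 -0.03 -0.03]
```

Emit:
move_arm --pt "0 0 0 0.03 -0.008 0 0" --pt "0 0 0 0.06 -0.016 0 0" --pt "0 0 0 0.091 -0.025 0 0" --pt "0 0 0 0.091 -0.025 0 0" --pt "0 0 0 0.091 -0.025 0 0" --pt "0 0 0 0.091 -0.025 0 0"

```text
clock: 4.75
position: [0.6437, -0.2932, 0.291]
ee_rot: [-0.651, 0.759, 0.0, 0.0]
ft_force: [-0.5, 0.3, -1.6]
grip_width: 0.132
```

```bash
python3 - <<'E'
from h import *
go([.643,-.297,.16],np.radians(81.2))
a=cams.camera('top')[:,:,::-1];b=cams.camera('side')[:,:,::-1]
cv2.imwrite('pics/m3.png',np.hstack([cv2.resize(a[160:310,350:550],(400,300)),cv2.resize(b[120:300,240:480],(400,300))]))
E
```

```text
clock 4.75 tcp [ 0.6437 -0.2932  0.291 ] F [-0.5  0.3 -1.6] w 0.132
shift [4.00e-03 1.00e-04 1.31e-01]
jaw yaw deg -98.7 tool z [-3.e-04  8.e-04 -1.e+00] joints [ 0.55  0.52 -0.31  1.09  0.15  1.55 -1.44]
turn rotvec deg [-6.0000e-02  4.0000e-02 -1.7991e+02]
turn rotvec deg [0.02 0.04 0.09]
```

View pics/m3.png

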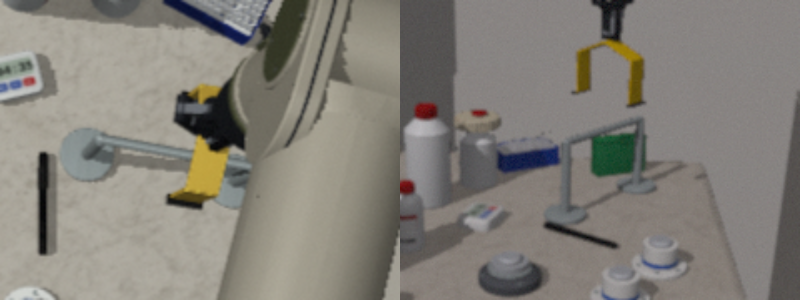

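The guard hangs straight below the fingers, above and square to the bar, so I'll lower it.

Emit:
move_arm --pt "0 0 0 0 0 0.03 0" --pt "0 0 0 0 0 0.06 0" --pt "0 0 0 0 0 0.09 0" --pt "0 0 0 0 0 0.115 0" --pt "0 0 0 0 0 0.128 0" --pt "0 0 0 0 0 0.133 0" --pt "0 0 0 0 0 0.136 0" --pt "0 0 0 0 0 0.138 0" --pt "0 0 0 0 0 0.138 0"

```text
clock: 5.75
position: [0.6441, -0.2943, 0.1543]
ee_rot: [-0.651, 0.759, -0.001, 0.0]
ft_force: [0.2, -0.9, -1.7]
grip_width: 0.133
```

```bash
python3 - <<'E'
from h import *
go([.643,-.297,.16],np.radians(81.2))
cv2.imwrite('pics/m4.png',np.hstack([cv2.resize(cams.camera('wrist')[:,:,::-1],(480,360)),cv2.resize(cams.camera('side')[120:300,280:440,::-1],(320,360))]))
E
```

```text
clock 5.75 tcp [ 0.6441 -0.2943  0.1543] F [ 0.2 -0.9 -1.7] w 0.133
shift [ 0.0029  0.0007 -0.0057]
jaw yaw deg -98.8 tool z [ 1.4e-03 -6.0e-04 -1.0e+00] joints [ 0.56  0.58 -0.3   1.29  0.17  1.29 -1.46]
turn rotvec deg [ 4.0000e-02 -1.3000e-01 -1.7996e+02]
turn rotvec deg [-0.08 -0.02  0.04]
```

View pics/m4.png

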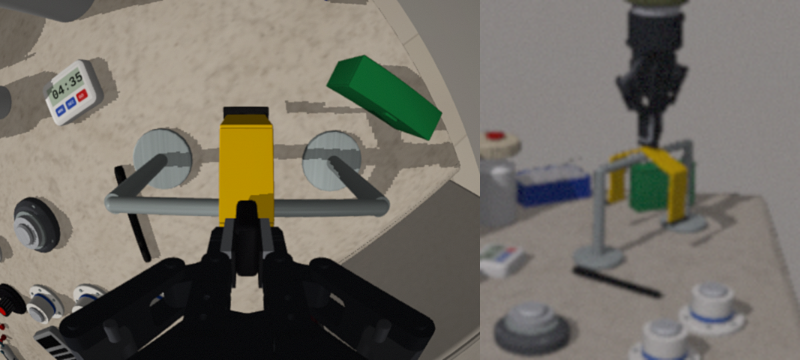

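Emit:
move_arm --pt "0 0 0 0 0 0.002 0" --pt "0 0 0 0 0 0.003 0" --pt "0 0 0 0 0 0.004 0" --pt "0 0 0 0 0 0.005 0" --pt "0 0 0 0 0 0.005 0"

```text
clock: 6.35
position: [0.6451, -0.2946, 0.1514]
ee_rot: [-0.651, 0.759, -0.002, 0.001]
ft_force: [-1.5, 1.3, 11.9]
grip_width: 0.129
```

Emit:
move_arm --pt "0 0 0 0 0 -0.001 0" --pt "0 0 0 0 0 -0.001 0.03" --pt "0 0 0 0 0 -0.001 0.04" --pt "0 0 0 0 0 -0.001 0.04" --pt "0 0 0 0 0 -0.02 0.04" --pt "0 0 0 0 0 -0.05 0.04" --pt "0 0 0 0 0 -0.09 0.06" --pt "0 0 0 0 0 -0.13 0.085" --pt "0 0 0 0 0 -0.13 0.085"

```text
clock: 7.25
position: [0.6455, -0.2947, 0.285]
ee_rot: [-0.651, 0.759, -0.004, 0.002]
ft_force: [1.0, -0.1, -0.3]
grip_width: 0.95
```

```bash
python3 - <<'E'
from h import *
go([.455,-.129,.2],np.radians(90))
b=cams.camera('side')[:,:,::-1]
cv2.imwrite('pics/m5.png',np.hstack([cv2.resize(cams.camera('top')[160:340,200:500,::-1],(500,300)),cv2.resize(b[160:310,300:450],(300,300))]))
E
```

```text
clock 7.25 tcp [ 0.6455 -0.2947  0.285 ] F [ 1.  -0.1 -0.3] w 0.95
shift [-0.1348  0.2143  0.0828]
jaw yaw deg -98.8 tool z [ 0.0086 -0.0033 -1.    ] joints [ 0.55  0.52 -0.31  1.1   0.15  1.53 -1.44]
turn rotvec deg [ -0.22   0.76 171.22]
turn rotvec deg [-0.51 -0.15 -8.78]
```

View pics/m5.png

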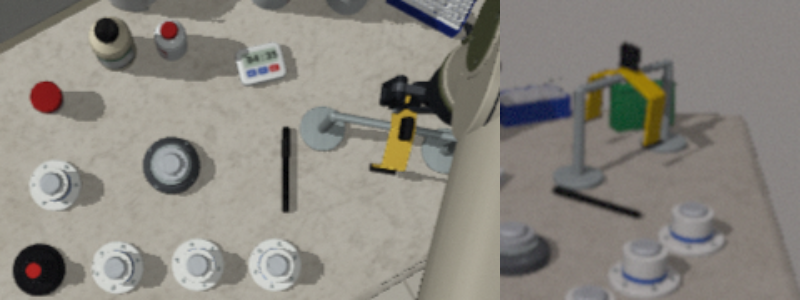

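The guard is on the rail, peak on the bar with a leg on each side. The seat is now visible at full-image pixel (303,258). Next stop is above the nearest stage (s4).

Emit:
move_arm --pt "-0.2 0 -3 -0.022 0.035 0 0.085" --pt "-0.5 -0.1 -6 -0.044 0.07 0.0 0.085" --pt "-0.5 -0.15 -8.8 -0.066 0.105 0.02 0.085" --pt "-0.5 -0.15 -8.8 -0.088 0.14 0.04 0.085" --pt "-0.5 -0.15 -8.8 -0.11 0.175 0.06 0.085" --pt "-0.5 -0.15 -8.8 -0.135 0.214 0.083 0.085" --pt "-0.5 -0.15 -8.8 -0.135 0.214 0.083 0.085" --pt "-0.5 -0.15 -8.8 -0.135 0.214 0.083 0.085"

```text
clock: 8.15
position: [0.4512, -0.1278, 0.1939]
ee_rot: [0.708, -0.707, -0.005, 0.003]
ft_force: [0.1, 0.2, 1.0]
grip_width: 0.995
```

```bash
python3 - <<'E'
from h import *
p=cams.camera_params('top')
print('seat',at(p,303.2,257.8,.0405))
go([.455,-.129,.1],np.radians(-90))
p=cams.camera_params('wrist');np.save('w6.npy',np.r_[p['xyz'],p['rotation']])
im=cams.camera('wrist')[:,:,::-1];cv2.imwrite('pics/w6.png',im)
for n,X in dict(s4=[.455,-.129,.0465],s3=[.453,-.015,.0465],seat=[.6,.028,.0405]).items():print(n,proj(p,X,True))
E
```

```text
seat [0.60250555 0.02715341 0.0405    ]
clock 8.15 tcp [ 0.4512 -0.1278  0.1939] F [0.1 0.2 1. ] w 0.995
shift [ 0.0016 -0.0049  0.0938]
jaw yaw deg -89.9 tool z [-0.0112  0.0032 -0.9999] joints [ 0.6   0.05 -0.43  1.88  0.02  1.23 -1.4 ]
turn rotvec deg [0.64 0.18 0.07]
turn rotvec deg [  -0.29    1.   -179.92]
s4 [331.87166575 212.78615301]
s3 [196.57512453 215.74593588]
seat [144.97134684  47.5476024 ]
```

View pics/w6.png

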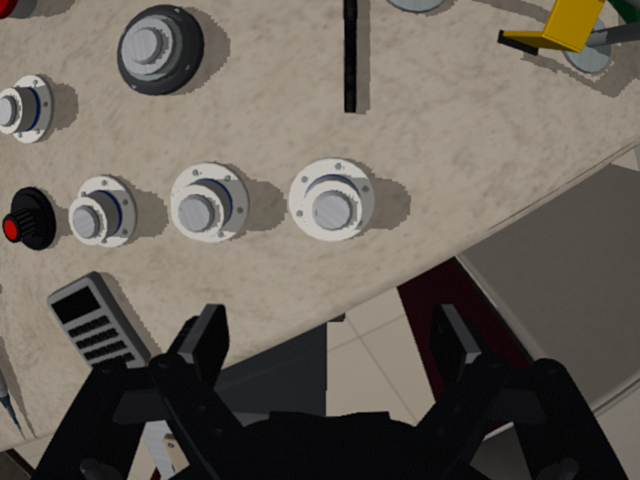

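s4's spigot is at (333,210) against a predicted (332,213), and the seat spigot at (146,45) against (145,47.5). Everything agrees to about 2 mm, with a shared +2 mm offset in x.

Emit:
move_arm --pt "0.6 0.2 0 0.001 -0.003 0.02 0.085" --pt "0.6 0.2 0 0.002 -0.006 0.05 0.085" --pt "0.6 0.2 0 0.002 -0.006 0.08 0.085" --pt "0.6 0.2 0 0.002 -0.006 0.1 0.085" --pt "0.6 0.2 0 0.002 -0.006 0.1 0.085" --pt "0.6 0.2 0 0.002 -0.006 0.1 0.085"

```text
clock: 8.8
position: [0.4589, -0.1303, 0.0959]
ee_rot: [-0.707, 0.707, -0.001, 0.001]
ft_force: [-0.2, 0.1, 0.6]
grip_width: 0.992
```

```bash
python3 - <<'E'
from h import *
w=np.load('w6.npy');p=cams.camera_params('wrist');p['xyz']=w[:3];p['rotation']=w[3:]
for n,u,v,z in[('s4',333,210.5,.0465),('s3',196.5,211.5,.0465),('seat',146,45,.0405),('s2',86,221,.0465)]:print(n,at(p,u,v,z,True).round(4))
go([.457,-.130,.006],np.radians(-90))
E
```

```text
s4 [ 0.4569 -0.1299  0.0465]
s3 [ 0.4567 -0.0153  0.0465]
seat [0.6021 0.027  0.0405]
s2 [0.4497 0.1042 0.0465]
clock 8.8 tcp [ 0.4589 -0.1303  0.0959] F [-0.2  0.1  0.6] w 0.992
shift [-0.0003  0.0022  0.0899]
jaw yaw deg -90.0 tool z [ 2.6e-03  2.0e-04 -1.0e+00] joints [ 0.58  0.16 -0.43  1.98  0.08  1.01 -1.45]
turn rotvec deg [-0.15  0.01 -0.  ]
turn rotvec deg [2.0e-02 2.3e-01 1.8e+02]
```

Emit:
move_arm --pt "0 0 0 0 0.002 0.03 0.085" --pt "0 0 0 0 0.002 0.06 0.085" --pt "0 0 0 0 0.002 0.08 0.085" --pt "0 0 0 0 0.002 0.089 0.07" --pt "0 0 0 0 0.002 0.089 0.06" --pt "0 0 0 0 0.002 0.089 0.04" --pt "0 0 0 0 0.002 0.089 0.04" --pt "0 0 0 0 0.002 0.089 0.04" --grip_force 25

```text
clock: 9.6
position: [0.4573, -0.1302, 0.0077]
ee_rot: [0.707, -0.707, 0.002, -0.001]
ft_force: [-0.3, 0.0, 7.6]
grip_width: 0.58
```

Emit:
move_arm --pt "0 0 0 0 0 0 0.065" --pt "0 0 0 0 0 0 0.085" --pt "0 0 -8.5 0 0 0 0.085" --pt "0 0 -17 0 0 0 0.085" --pt "0 0 -25.5 0 0 0 0.085" --pt "0 0 -34 0 0 0 0.085" --pt "0 0 -42.5 0 0 0 0.085" --pt "0 0 -51 0 0 0 0.085" --pt "0 0 -59.5 0 0 0 0.085" --pt "0 0 -68 0 0 0 0.085"

```text
clock: 10.6
position: [0.4559, -0.1299, 0.0062]
ee_rot: [0.982, -0.188, 0.001, -0.0]
ft_force: [-0.2, -0.2, 0.8]
grip_width: 0.991
```

Emit:
move_arm --pt "0 0 -8.5 0 0 0 0.085" --pt "0 0 -17 0 0 0 0.085" --pt "0 0 -22 0 0 0 0.085" --pt "0 0 -22 0 0 0 0.065" --pt "0 0 -22 0 0 0 0.04" --pt "0 0 -22 0 0 0 0.04" --pt "0 0 -22 0 0 0 0.04" --pt "0 0 -22 0 0 0 0.04"

```text
clock: 11.4
position: [0.4561, -0.1299, 0.0064]
ee_rot: [1.0, -0.0, 0.001, 0.0]
ft_force: [-0.4, 0.2, 3.3]
grip_width: 0.576
```

```bash
python3 - <<'E'
from h import *
go([.6021,.027,.11],0)
cv2.imwrite('pics/w7.png',np.hstack([cv2.resize(cams.camera('wrist')[:,:,::-1],(480,360)),cv2.resize(cams.camera('side')[220:340,320:427,::-1],(320,360))]))
E
```

```text
clock 11.4 tcp [ 0.4561 -0.1299  0.0064] F [-0.4  0.2  3.3] w 0.576
shift [ 0.1462 -0.1569 -0.1034]
jaw yaw deg -0.0 tool z [ 2.1e-03 -5.0e-04 -1.0e+00] joints [ 0.79  0.35 -0.67  2.04  0.29  0.84 -0.05]
turn rotvec deg [ 0.03 -0.12 -0.01]
turn rotvec deg [-1.9000e-01 -5.0000e-02  1.7999e+02]
```

View pics/w7.png

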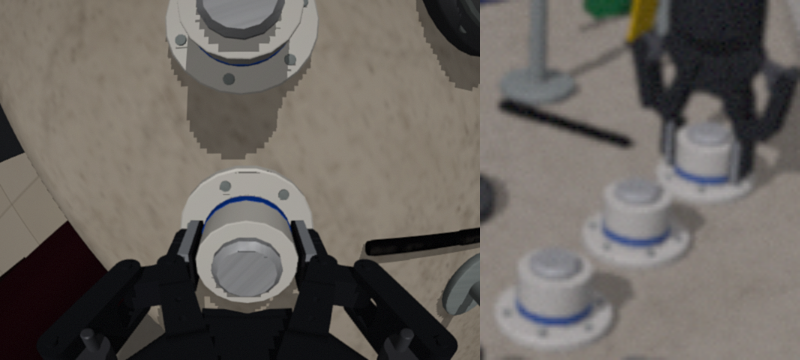

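Emit:
move_arm --pt "0 0 0 0 0 0 0.03" --pt "0 0 0 0 0 -0.01 0.03" --pt "0 0 0 0 0 -0.05 0.03" --pt "0 0 0 0 0 -0.09 0.03" --pt "0 0 0 0.03 -0.032 -0.1 0.03" --pt "0 0 0 0.06 -0.064 -0.1 0.03" --pt "0 0 0 0.09 -0.096 -0.1 0.03" --pt "0 0 0 0.12 -0.128 -0.1 0.03" --pt "0 0 0 0.146 -0.157 -0.09 0.03" --pt "0 0 0 0.146 -0.157 -0.07 0.03" --grip_force 50

```text
clock: 12.5
position: [0.6048, 0.0337, 0.078]
ee_rot: [1.0, 0.003, 0.003, -0.002]
ft_force: [-0.8, -0.3, -1.2]
grip_width: 0.578
```

Emit:
move_arm --pt "0 0 0 0 0 0 0.03" --pt "0 0 0 0 0 0 0.03" --pt "0 0 0 0 0 0 0.03"

```text
clock: 12.8
position: [0.602, 0.0262, 0.0776]
ee_rot: [1.0, -0.0, 0.001, 0.0]
ft_force: [-0.0, -0.4, -2.1]
grip_width: 0.571
```

```bash
python3 - <<'E'
from h import *
go([.602,.027,.0405],0)
p=cams.camera_params('wrist')
im=cams.camera('wrist')[:,:,::-1].copy()
# project expected stand ring (88 mm, assume top edge z~.02?) and seat spigot
for r,z,c in((.044,.0,(0,0,255)),(.026,.034,(0,255,0)),(.017,.0405,(255,0,0))):
    for a in np.linspace(0,6.28,60):
        u=proj(p,[.602+r*np.cos(a),.027+r*np.sin(a),z],True);cv2.circle(im,tuple(int(round(t)) for t in u),1,c,-1)
cv2.imwrite('pics/w8.png',im)
E
```

```text
clock 12.8 tcp [0.602  0.0262 0.0776] F [-0.  -0.4 -2.1] w 0.571
shift [-0.0001 -0.0009  0.0371]
jaw yaw deg -0.0 tool z [ 2.9e-03 -9.0e-04 -1.0e+00] joints [ 0.45  0.52 -0.73  1.66  0.38  1.1  -0.39]
turn rotvec deg [ 0.05 -0.17 -0.05]
turn rotvec deg [-2.6000e-01 -8.0000e-02  1.7995e+02]
```

View pics/w8.png

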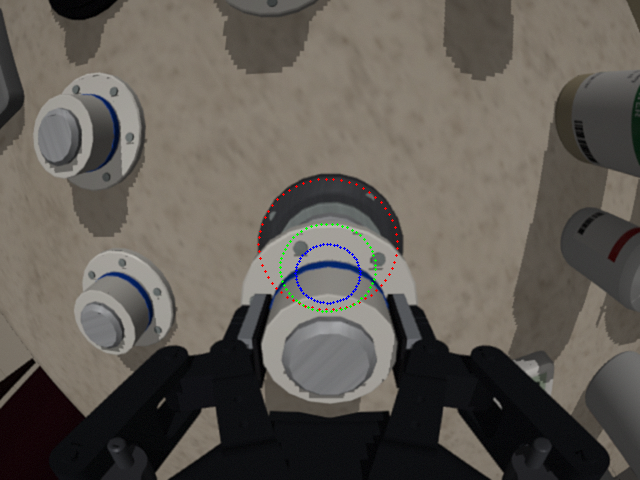

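Emit:
move_arm --pt "0 0 0 0 -0.001 0.015 0.03" --pt "0 0 0 0 -0.001 0.026 0.03" --pt "0 0 0 0 -0.001 0.029 0.03" --pt "0 0 0 0 -0.001 0.032 0.03" --pt "0 0 0 0 -0.001 0.034 0.03" --pt "0 0 0 0 -0.001 0.036 0.03" --pt "0 0 0 0 -0.001 0.036 0.03"

```text
clock: 13.55
position: [0.6023, 0.0289, 0.0407]
ee_rot: [1.0, 0.001, 0.001, -0.0]
ft_force: [3.0, 2.9, -2.6]
grip_width: 0.571
```

Emit:
move_arm --pt "0 0 0 0.001 -0.002 0.001 0.03" --pt "0 0 0 0.001 -0.002 0.002 0.03" --pt "0 0 0 0.001 -0.002 0.003 0.03" --pt "0 0 0 0.001 -0.002 0.003 0.03"

```text
clock: 13.95
position: [0.6028, 0.0293, 0.0383]
ee_rot: [1.0, -0.0, 0.001, 0.001]
ft_force: [-5.6, -1.4, 10.9]
grip_width: 0.569
```

Emit:
move_arm --pt "0 0 0 0 0 -0.002 0.04" --pt "0 0 0 0 0 -0.002 0.065" --pt "0 0 0 0 0 -0.002 0.085" --pt "0 0 0 0 0 -0.002 0.085" --pt "0 0 0 0 0 -0.03 0.085" --pt "0 0 0 0 0 -0.07 0.085" --pt "0 0 0 0 0 -0.11 0.085" --pt "0 0 0 0 0 -0.13 0.085" --pt "0 0 0 0 0 -0.13 0.085" --pt "0 0 0 0 0 -0.13 0.085" --grip_force 25

```text
clock: 14.95
position: [0.6026, 0.0301, 0.1672]
ee_rot: [1.0, 0.0, 0.001, 0.0]
ft_force: [-0.7, 0.1, 0.1]
grip_width: 0.994
```

```bash
python3 - <<'E'
from h import *
go([.456,-.0153,.12],0)
p=cams.camera_params('wrist');np.save('w9.npy',np.r_[p['xyz'],p['rotation']])
im=cams.camera('wrist')[:,:,::-1];cv2.imwrite('pics/w9.png',im)
for n,X in dict(stack=[.602,.029,.0805],s3=[.456,-.0153,.0465],s2=[.449,.1042,.0465],s1=[.572,.206,.0465],cap=[.444,.227,.044]).items():print(n,proj(p,X,True).round(1))
E
```

```text
clock 14.95 tcp [0.6026 0.0301 0.1672] F [-0.7  0.1  0.1] w 0.994
shift [-0.1467  0.0453  0.047 ]
jaw yaw deg 0.0 tool z [ 2.e-03 -7.e-04 -1.e+00] joints [ 0.48  0.43 -0.77  1.57  0.31  1.26 -0.34]
turn rotvec deg [ 0.04 -0.11  0.02]
turn rotvec deg [ 1.8000e-01  6.0000e-02 -1.7997e+02]
stack [326.9 246. ]
s3 [154.6 280.8]
s2 [129.  138.1]
s1 [284.4  -9.8]
cap [125.6 -10.4]
```

View pics/w9.png

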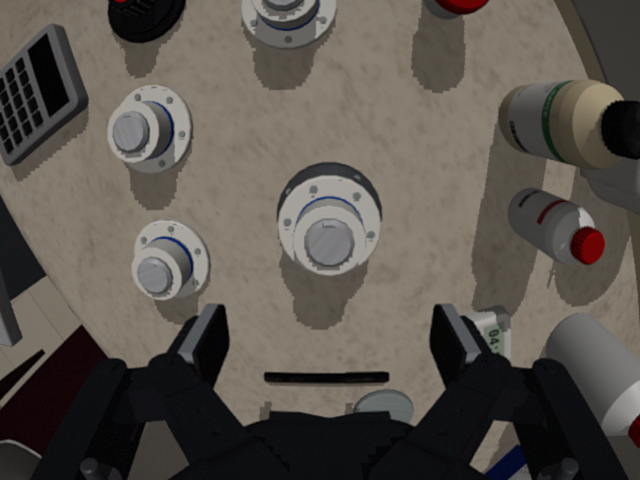

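Stage 1 is seated flat on the stand, with its spigot at (330,242), close to the predicted (327,246). Now s3, squeezed twice to centre it.

Emit:
move_arm --pt "0 0 0 -0.037 0.011 0 0.085" --pt "0 0 0 -0.074 0.022 0 0.085" --pt "0 0 0 -0.111 0.033 0 0.085" --pt "0 0 0 -0.147 0.046 0.02 0.085" --pt "0 0 0 -0.147 0.046 0.06 0.085" --pt "0 0 0 -0.147 0.046 0.1 0.085" --pt "0 0 0 -0.147 0.046 0.13 0.085" --pt "0 0 0 -0.147 0.046 0.15 0.085" --pt "0 0 0 -0.147 0.046 0.155 0.085" --pt "0 0 0 -0.147 0.046 0.157 0.085"

```text
clock: 16.0
position: [0.4553, -0.0156, 0.0095]
ee_rot: [1.0, 0.0, 0.0, -0.0]
ft_force: [0.8, -0.5, -0.0]
grip_width: 0.994
```

Emit:
move_arm --pt "0 0 0 0 0 0 0.065" --pt "0 0 0 0 0 0 0.04" --pt "0 0 0 0 0 0 0.04" --pt "0 0 0 0 0 0 0.04"

```text
clock: 16.4
position: [0.4566, -0.016, 0.0112]
ee_rot: [1.0, 0.0, 0.002, 0.001]
ft_force: [-2.7, 0.1, 6.2]
grip_width: 0.574
```

Emit:
move_arm --pt "0 0 0 0 0 0 0.065" --pt "0 0 0 0 0 0 0.085" --pt "0 0 8.5 0 0 0 0.085" --pt "0 0 17 0 0 0 0.085" --pt "0 0 25.5 0 0 0 0.085" --pt "0 0 34 0 0 0 0.085" --pt "0 0 42.5 0 0 0 0.085" --pt "0 0 51 0 0 0 0.085" --pt "0 0 59.5 0 0 0 0.085" --pt "0 0 68 0 0 0 0.085"

```text
clock: 17.4
position: [0.4561, -0.0159, 0.0104]
ee_rot: [0.827, -0.561, 0.001, -0.001]
ft_force: [0.4, 0.8, 0.3]
grip_width: 0.994
```

Emit:
move_arm --pt "0 0 8.5 0 0 0 0.085" --pt "0 0 17 0 0 0 0.085" --pt "0 0 22 0 0 0 0.085" --pt "0 0 22 0 0 0 0.065" --pt "0 0 22 0 0 0 0.04" --pt "0 0 22 0 0 0 0.04" --pt "0 0 22 0 0 0 0.04" --pt "0 0 22 0 0 0 0.04"

```text
clock: 18.2
position: [0.4562, -0.0157, 0.0105]
ee_rot: [0.708, -0.706, 0.001, -0.001]
ft_force: [-1.8, 0.7, 6.0]
grip_width: 0.575
```

```bash
python3 - <<'E'
from h import *
w=np.load('w9.npy');p=cams.camera_params('wrist');p['xyz']=w[:3];p['rotation']=w[3:]
for n,u,v,z in[('stack',330,242,.0805),('s3',155,277,.0465),('s2',130,132,.0465)]:print(n,at(p,u,v,z,True).round(4))
go([.6025,.0295,.14],np.radians(-90))
E
```

```text
stack [0.604  0.0318 0.0805]
s3 [ 0.4571 -0.0117  0.0465]
s2 [0.4503 0.1089 0.0465]
clock 18.2 tcp [ 0.4562 -0.0157  0.0105] F [-1.8  0.7  6. ] w 0.575
shift [-0.0449 -0.1467 -0.1292]
jaw yaw deg -89.9 tool z [ 2.3e-03 -2.0e-04 -1.0e+00] joints [ 0.41  0.27 -0.51  2.09  0.18  0.82 -1.78]
turn rotvec deg [-0.13 -0.01  0.12]
turn rotvec deg [ 2.0000e-02 -2.1000e-01 -1.7988e+02]
```

Emit:
move_arm --pt "0 0 0 0 0 0 0.03" --pt "0 0 0 0 0 -0.01 0.03" --pt "0 0 0 0 0 -0.05 0.03" --pt "0 0 0 0 0 -0.09 0.03" --pt "0 0 0 0 0 -0.12 0.03" --pt "0 0 0 -0.011 -0.037 -0.12 0.03" --pt "0 0 0 -0.022 -0.074 -0.12 0.03" --pt "0 0 0 -0.033 -0.11 -0.12 0.03" --pt "0 0 0 -0.0445 -0.1465 -0.12 0.03" --pt "0 0 0 -0.0445 -0.1465 -0.11 0.03" --grip_force 50

```text
clock: 19.2
position: [0.6059, 0.0308, 0.1213]
ee_rot: [0.708, -0.706, 0.001, -0.003]
ft_force: [-0.1, -0.6, -1.9]
grip_width: 0.568
```

Emit:
move_arm --pt "0 0 0 0 0 0.005 0.03" --pt "0 0 0 0 0 0.005 0.03" --pt "0 0 0 0 0 0.005 0.03"

```text
clock: 19.5
position: [0.6016, 0.0281, 0.1158]
ee_rot: [0.707, -0.707, 0.001, -0.0]
ft_force: [-0.3, -0.8, -0.4]
grip_width: 0.572
```

```bash
python3 - <<'E'
from h import *
go([.6025,.029,.0845],np.radians(-90))
E
```

```text
clock 19.5 tcp [0.6016 0.0281 0.1158] F [-0.3 -0.8 -0.4] w 0.572
shift [-0.0009 -0.0009  0.0313]
jaw yaw deg -90.0 tool z [ 1.8e-03 -8.0e-04 -1.0e+00] joints [ 0.3   0.42 -0.53  1.64  0.23  1.14 -1.86]
turn rotvec deg [-0.1  -0.05  0.02]
turn rotvec deg [ 8.0000e-02 -1.6000e-01 -1.7998e+02]
```

Emit:
move_arm --pt "0 0 0 -0.001 -0.001 0.01 0.03" --pt "0 0 0 -0.001 -0.001 0.02 0.03" --pt "0 0 0 -0.001 -0.001 0.024 0.03" --pt "0 0 0 -0.001 -0.001 0.027 0.03" --pt "0 0 0 -0.001 -0.001 0.03 0.03" --pt "0 0 0 -0.001 -0.001 0.032 0.03" --pt "0 0 0 -0.001 -0.001 0.032 0.03"

```text
clock: 20.2
position: [0.6036, 0.0298, 0.0842]
ee_rot: [0.707, -0.707, 0.001, -0.001]
ft_force: [-3.3, 0.5, 6.6]
grip_width: 0.569
```

Emit:
move_arm --pt "0 0 0 0 0 0.001 0.03" --pt "0 0 0 0 0 -0.001 0.05" --pt "0 0 0 0 0 -0.001 0.065" --pt "0 0 0 0 0 -0.001 0.085" --pt "0 0 0 0 0 -0.001 0.085" --pt "0 0 0 0 0 -0.03 0.085" --pt "0 0 0 0 0 -0.07 0.085" --pt "0 0 0 0 0 -0.09 0.085" --pt "0 0 0 0 0 -0.09 0.085" --pt "0 0 0 0 0 -0.09 0.085" --grip_force 25

```text
clock: 21.2
position: [0.6031, 0.0297, 0.1734]
ee_rot: [0.707, -0.707, 0.001, -0.001]
ft_force: [-0.1, -0.2, -0.4]
grip_width: 0.996
```

```bash
python3 - <<'E'
from h import *
go([.4493,.1047,.0105],np.radians(-90))
p=cams.camera_params('wrist');np.save('w10.npy',np.r_[p['xyz'],p['rotation']])
im=cams.camera('wrist')[:,:,::-1];cv2.imwrite('pics/w10.png',im)
for n,X in dict(stack=[.6025,.029,.1205],s2=[.4493,.1047,.0465],s1=[.571,.206,.0465],cap=[.444,.227,.044]).items():print(n,proj(p,X,True).round(1))
E
```

```text
clock 21.2 tcp [0.6031 0.0297 0.1734] F [-0.1 -0.2 -0.4] w 0.996
shift [-0.0751  0.1542  0.1625]
jaw yaw deg -90.0 tool z [ 2.3e-03 -4.0e-04 -1.0e+00] joints [ 0.31  0.37 -0.55  1.57  0.2   1.25 -1.84]
turn rotvec deg [-0.13 -0.02  0.03]
turn rotvec deg [ 4.0000e-02 -2.0000e-01 -1.7997e+02]
stack [331.2 265.6]
s2 [250.5 382.7]
s1 [127.4 263.1]
cap [139.3 374.3]
```

View pics/w10.png

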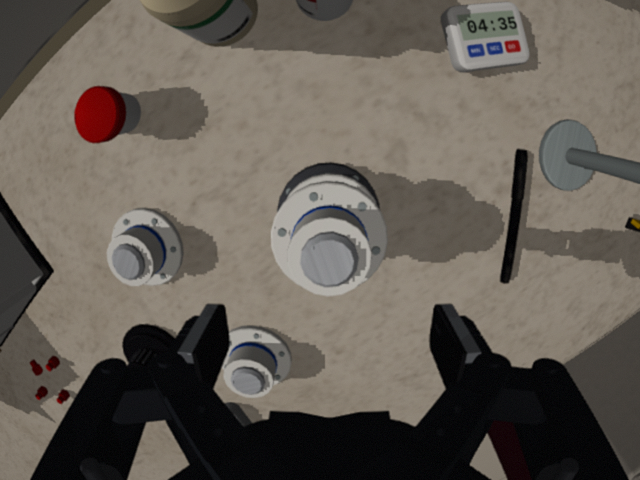

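Emit:
move_arm --pt "0 0 0 -0.018 0.038 0 0.085" --pt "0 0 0 -0.036 0.076 0 0.085" --pt "0 0 0 -0.055 0.114 0 0.085" --pt "0 0 0 -0.075 0.154 0.03 0.085" --pt "0 0 0 -0.075 0.154 0.07 0.085" --pt "0 0 0 -0.075 0.154 0.11 0.085" --pt "0 0 0 -0.075 0.154 0.145 0.085" --pt "0 0 0 -0.075 0.154 0.16 0.085" --pt "0 0 0 -0.075 0.154 0.162 0.085" --pt "0 0 0 -0.075 0.154 0.162 0.085"

```text
clock: 22.25
position: [0.4489, 0.1047, 0.0108]
ee_rot: [0.707, -0.707, 0.0, -0.0]
ft_force: [-0.3, -0.2, 0.5]
grip_width: 0.999
```

Emit:
move_arm --pt "0 0 0 0 0 0 0.065" --pt "0 0 0 0 0 0 0.04" --pt "0 0 0 0 0 0 0.04" --pt "0 0 0 0 0 0 0.04"

```text
clock: 22.65
position: [0.4503, 0.105, 0.0123]
ee_rot: [0.707, -0.707, 0.001, -0.001]
ft_force: [-2.3, 0.1, 7.0]
grip_width: 0.578
```

Emit:
move_arm --pt "0 0 0 0 0 0 0.065" --pt "0 0 0 0 0 0 0.085" --pt "0 0 -8.5 0 0 0 0.085" --pt "0 0 -17 0 0 0 0.085" --pt "0 0 -25.5 0 0 0 0.085" --pt "0 0 -34 0 0 0 0.085" --pt "0 0 -42.5 0 0 0 0.085" --pt "0 0 -51 0 0 0 0.085" --pt "0 0 -59.5 0 0 0 0.085" --pt "0 0 -68 0 0 0 0.085"

```text
clock: 23.65
position: [0.4495, 0.1045, 0.0112]
ee_rot: [0.982, -0.188, 0.001, 0.0]
ft_force: [-0.0, -0.4, 0.2]
grip_width: 0.997
```

Emit:
move_arm --pt "0 0 -8.5 0 0 0 0.085" --pt "0 0 -17 0 0 0 0.085" --pt "0 0 -22 0 0 0 0.085" --pt "0 0 -22 0 0 0 0.065" --pt "0 0 -22 0 0 0 0.04" --pt "0 0 -22 0 0 0 0.04" --pt "0 0 -22 0 0 0 0.04" --pt "0 0 -22 0 0 0 0.04"

```text
clock: 24.45
position: [0.4494, 0.1045, 0.0113]
ee_rot: [1.0, -0.0, 0.001, 0.0]
ft_force: [-2.8, -0.8, 5.9]
grip_width: 0.574
```

```bash
python3 - <<'E'
from h import *
go([.6027,.0293,.15],0)
E
```

```text
clock 24.45 tcp [0.4494 0.1045 0.0113] F [-2.8 -0.8  5.9] w 0.574
shift [ 0.1536  0.0753 -0.1384]
jaw yaw deg -0.0 tool z [ 1.9e-03 -8.0e-04 -1.0e+00] joints [ 0.48  0.38 -0.89  2.06  0.38  0.87 -0.63]
turn rotvec deg [ 0.04 -0.11 -0.01]
turn rotvec deg [-1.7000e-01 -7.0000e-02  1.7999e+02]
```

Emit:
move_arm --pt "0 0 0 0 0 0 0.03" --pt "0 0 0 0 0 -0.01 0.03" --pt "0 0 0 0 0 -0.05 0.03" --pt "0 0 0 0 0 -0.09 0.03" --pt "0 0 0 0 0 -0.13 0.03" --pt "0 0 0 0.03 0.015 -0.15 0.03" --pt "0 0 0 0.07 0.034 -0.15 0.03" --pt "0 0 0 0.11 0.053 -0.15 0.03" --pt "0 0 0 0.1536 0.0753 -0.15 0.03" --pt "0 0 0 0.1536 0.0753 -0.15 0.03" --grip_force 50

```text
clock: 25.45
position: [0.6064, 0.0246, 0.1599]
ee_rot: [1.0, -0.003, 0.001, -0.0]
ft_force: [-0.6, -0.2, -2.8]
grip_width: 0.571
```

Emit:
move_arm --pt "0 0 0 0 0 0.005 0.03" --pt "0 0 0 0 0 0.005 0.03" --pt "0 0 0 0 0 0.005 0.03"

```text
clock: 25.75
position: [0.602, 0.0302, 0.1569]
ee_rot: [1.0, 0.001, 0.001, 0.0]
ft_force: [0.3, -0.6, -1.9]
grip_width: 0.569
```

```bash
python3 - <<'E'
from h import *
go([.6027,.0293,.1253],0)
E
```

```text
clock 25.75 tcp [0.602  0.0302 0.1569] F [ 0.3 -0.6 -1.9] w 0.569
shift [0.0006 0.0009 0.0316]
jaw yaw deg 0.1 tool z [ 2.1e-03 -7.0e-04 -1.0e+00] joints [ 0.55  0.47 -0.87  1.58  0.38  1.26 -0.39]
turn rotvec deg [ 0.04 -0.12  0.12]
turn rotvec deg [ 1.9000e-01  6.0000e-02 -1.7988e+02]
```

Emit:
move_arm --pt "0 0 0 0.0005 0.0007 0.01 0.03" --pt "0 0 0 0.0005 0.0007 0.02 0.03" --pt "0 0 0 0.0005 0.0007 0.024 0.03" --pt "0 0 0 0.0005 0.0007 0.027 0.03" --pt "0 0 0 0.0005 0.0007 0.03 0.03" --pt "0 0 0 0.0005 0.0007 0.032 0.03" --pt "0 0 0 0.0005 0.0007 0.033 0.03" --pt "0 0 0 0.0005 0.0007 0.033 0.03"

```text
clock: 26.55
position: [0.6035, 0.0289, 0.1243]
ee_rot: [1.0, 0.0, 0.001, 0.0]
ft_force: [-2.8, -0.9, 5.6]
grip_width: 0.569
```

Emit:
move_arm --pt "0 0 0 0 0 0.001 0.03" --pt "0 0 0 0 0 -0.001 0.05" --pt "0 0 0 0 0 -0.001 0.065" --pt "0 0 0 0 0 -0.001 0.085" --pt "0 0 0 0 0 -0.001 0.085" --pt "0 0 0 0 0 -0.03 0.085" --pt "0 0 0 0 0 -0.06 0.085" --pt "0 0 0 0 0 -0.075 0.085" --pt "0 0 0 0 0 -0.075 0.085" --pt "0 0 0 0 0 -0.075 0.085" --grip_force 25

```text
clock: 27.55
position: [0.603, 0.0286, 0.1977]
ee_rot: [1.0, 0.0, 0.001, 0.0]
ft_force: [-0.1, -0.0, -0.7]
grip_width: 0.995
```

```bash
python3 - <<'E'
from h import *
w=np.load('w10.npy');q=cams.camera_params('wrist');q['xyz']=w[:3];q['rotation']=w[3:]
print('box corner base',at(q,50,272,0,True),'s1',at(q,129,262,.0465,True))
t=cams.camera_params('top')
for z in(0,.2,.4):print('top corner',z,at(t,178,283,z))
go([.5708,.205,.0105],np.radians(-90))
p=cams.camera_params('wrist')
im=cams.camera('wrist')[:,:,::-1];a=cams.camera('top')[:,:,::-1]
cv2.imwrite('pics/w11.png',np.hstack([cv2.resize(im,(400,300)),cv2.resize(a[160:340,130:370],(400,300))]))
for n,X in dict(stack=[.6025,.029,.1605],s1=[.5708,.205,.0465],cap=[.443,.226,.044]).items():print(n,proj(p,X,True).round(1))
E
```

```text
box corner base [0.53655522 0.35426825 0.        ] s1 [0.57208771 0.20409111 0.0465    ]
top corner 0 [0.5367799  0.34843817 0.        ]
top corner 0.2 [0.52816985 0.28771048 0.2       ]
top corner 0.4 [0.51955979 0.2269828  0.4       ]
clock 27.55 tcp [0.603  0.0286 0.1977] F [-0.1 -0.  -0.7] w 0.995
shift [-0.0324 -0.1766  0.1871]
jaw yaw deg 0.0 tool z [ 1.5e-03 -6.0e-04 -1.0e+00] joints [ 0.56  0.44 -0.89  1.53  0.35  1.33 -0.37]
turn rotvec deg [-4.000e-02 -9.000e-02  9.003e+01]
turn rotvec deg [ 9.000e-02 -4.000e-02 -8.997e+01]
stack [326.8 275.1]
s1 [286.8   1.9]
cap [141.2  -1.3]
```

View pics/w11.png

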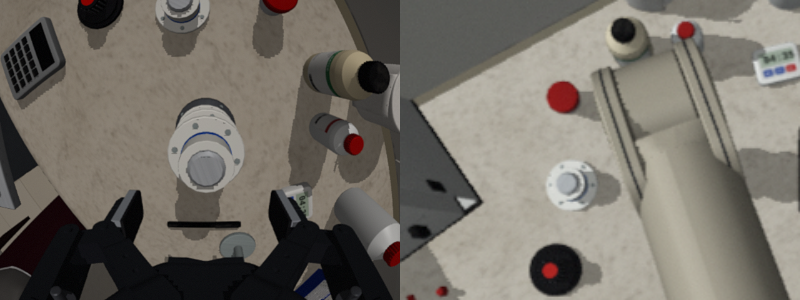

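Emit:
move_arm --pt "0 0 0 -0.008 -0.044 0 0.085" --pt "0 0 0 -0.016 -0.088 0 0.085" --pt "0 0 0 -0.024 -0.132 0 0.085" --pt "0 0 0 -0.032 -0.1766 0.02 0.085" --pt "0 0 0 -0.032 -0.1766 0.06 0.085" --pt "0 0 0 -0.032 -0.1766 0.1 0.085" --pt "0 0 0 -0.032 -0.1766 0.14 0.085" --pt "0 0 0 -0.032 -0.1766 0.17 0.085" --pt "0 0 0 -0.032 -0.1766 0.184 0.085" --pt "0 0 0 -0.032 -0.1766 0.186 0.085"

```text
clock: 28.65
position: [0.5701, 0.2049, 0.0103]
ee_rot: [1.0, 0.0, -0.001, 0.001]
ft_force: [-0.3, 0.1, 0.7]
grip_width: 1.0
```

Emit:
move_arm --pt "0 0 0 0 0 0 0.085" --pt "0 0 0 0 0 0 0.065" --pt "0 0 0 0 0 0 0.04" --pt "0 0 0 0 0 0 0.04" --pt "0 0 0 0 0 0 0.04"

```text
clock: 29.15
position: [0.5721, 0.2055, 0.0138]
ee_rot: [1.0, 0.0, 0.002, 0.0]
ft_force: [-1.4, -1.4, 6.3]
grip_width: 0.577
```

Emit:
move_arm --pt "0 0 0 0 0 0 0.065" --pt "0 0 0 0 0 0 0.085" --pt "0 0 8.5 0 0 0 0.085" --pt "0 0 17 0 0 0 0.085" --pt "0 0 25.5 0 0 0 0.085" --pt "0 0 34 0 0 0 0.085" --pt "0 0 42.5 0 0 0 0.085" --pt "0 0 51 0 0 0 0.085" --pt "0 0 59.5 0 0 0 0.085" --pt "0 0 68 0 0 0 0.085"

```text
clock: 30.15
position: [0.5714, 0.2053, 0.0124]
ee_rot: [0.828, -0.561, 0.001, -0.0]
ft_force: [-0.0, -0.0, 0.5]
grip_width: 0.997
```

Emit:
move_arm --pt "0 0 8.5 0 0 0 0.085" --pt "0 0 17 0 0 0 0.085" --pt "0 0 22 0 0 0 0.085" --pt "0 0 22 0 0 0 0.065" --pt "0 0 22 0 0 0 0.04" --pt "0 0 22 0 0 0 0.04" --pt "0 0 22 0 0 0 0.04" --pt "0 0 22 0 0 0 0.04"

```text
clock: 30.95
position: [0.5716, 0.2056, 0.0126]
ee_rot: [0.708, -0.707, 0.001, -0.001]
ft_force: [-1.9, 1.3, 4.0]
grip_width: 0.572
```

```bash
python3 - <<'E'
from h import *
go([.6028,.0292,.2],np.radians(-90))
E
```

```text
clock 30.95 tcp [0.5716 0.2056 0.0126] F [-1.9  1.3  4. ] w 0.572
shift [ 0.1764 -0.0314 -0.1873]
jaw yaw deg -89.9 tool z [ 2.3e-03  1.0e-04 -1.0e+00] joints [-0.02  0.56 -0.51  1.7   0.32  0.97 -2.22]
turn rotvec deg [-0.13  0.01  0.09]
turn rotvec deg [-1.0000e-02 -2.0000e-01 -1.7991e+02]
```

Emit:
move_arm --pt "0 0 0 0 0 0 0.03" --pt "0 0 0 0 0 -0.01 0.03" --pt "0 0 0 0 0 -0.05 0.03" --pt "0 0 0 0 0 -0.09 0.03" --pt "0 0 0 0 0 -0.13 0.03" --pt "0 0 0 0 0 -0.17 0.03" --pt "0 0 0 0.03 -0.005 -0.195 0.03" --pt "0 0 0 0.07 -0.012 -0.195 0.03" --pt "0 0 0 0.11 -0.019 -0.195 0.03" --pt "0 0 0 0.15 -0.026 -0.195 0.03" --grip_force 50

```text
clock: 31.95
position: [0.597, 0.0535, 0.208]
ee_rot: [0.707, -0.707, 0.001, -0.001]
ft_force: [0.8, 1.0, -2.4]
grip_width: 0.569
```

Emit:
move_arm --pt "0 0 0 0.0255 -0.0054 0 0.03" --pt "0 0 0 0.0255 -0.0054 0.005 0.03" --pt "0 0 0 0.0255 -0.0054 0.005 0.03" --pt "0 0 0 0.0255 -0.0054 0.005 0.03"

```text
clock: 32.35
position: [0.6022, 0.0313, 0.2025]
ee_rot: [0.708, -0.706, 0.0, -0.001]
ft_force: [-0.3, 0.6, -1.2]
grip_width: 0.567
```

```bash
python3 - <<'E'
from h import *
go([.6028,.0292,.1666],np.radians(-90))
E
```

```text
clock 32.35 tcp [0.6022 0.0313 0.2025] F [-0.3  0.6 -1.2] w 0.567
shift [ 0.0021 -0.0006  0.0359]
jaw yaw deg -89.9 tool z [ 1.5e-03  4.0e-04 -1.0e+00] joints [ 0.27  0.34 -0.49  1.54  0.17  1.3  -1.81]
turn rotvec deg [-0.09  0.02  0.14]
turn rotvec deg [-4.0000e-02 -1.3000e-01 -1.7986e+02]
```

Emit:
move_arm --pt "0 0 0 0.0017 -0.0006 0.01 0.03" --pt "0 0 0 0.0017 -0.0006 0.02 0.03" --pt "0 0 0 0.0017 -0.0006 0.025 0.03" --pt "0 0 0 0.0017 -0.0006 0.029 0.03" --pt "0 0 0 0.0017 -0.0006 0.032 0.03" --pt "0 0 0 0.0017 -0.0006 0.035 0.03" --pt "0 0 0 0.0017 -0.0006 0.037 0.03" --pt "0 0 0 0.0017 -0.0006 0.037 0.03"

```text
clock: 33.15
position: [0.6036, 0.0283, 0.1661]
ee_rot: [0.707, -0.707, 0.001, -0.001]
ft_force: [-0.7, -0.5, 4.6]
grip_width: 0.57
```

Emit:
move_arm --pt "0 0 0 0 0 0.001 0.03" --pt "0 0 0 0 0 -0.001 0.05" --pt "0 0 0 0 0 -0.001 0.065" --pt "0 0 0 0 0 -0.001 0.085" --pt "0 0 0 0 0 -0.001 0.085" --pt "0 0 0 0 0 -0.03 0.085" --pt "0 0 0 0 0 -0.06 0.085" --pt "0 0 0 0 0 -0.075 0.085" --pt "0 0 0 0 0 -0.075 0.085" --pt "0 0 0 0 0 -0.075 0.085" --grip_force 25

```text
clock: 34.15
position: [0.6029, 0.0281, 0.2396]
ee_rot: [0.707, -0.707, 0.001, -0.0]
ft_force: [-0.4, -0.0, -0.6]
grip_width: 0.994
```

```bash
python3 - <<'E'
from h import *
p=cams.camera_params('wrist')
im=cams.camera('wrist')[:,:,::-1];a=cams.camera('top')[:,:,::-1];b=cams.camera('side')[:,:,::-1]
cv2.imwrite('pics/w12.png',np.hstack([cv2.resize(im,(400,300)),cv2.resize(b[140:380,160:480],(400,300))]))
hsv=cv2.cvtColor(np.ascontiguousarray(a),cv2.COLOR_BGR2HSV)
m=(((hsv[...,0]<8)|(hsv[...,0]>172))&(hsv[...,1]>150)&(hsv[...,2]>80)).astype(np.uint8)
n,l,s,c=cv2.connectedComponentsWithStats(m)
t=cams.camera_params('top')
for i in range(1,n):
    if s[i,4]>8 and 180<c[i,0]<330 and 280<c[i,1]<360:print(s[i,4],c[i],at(t,*c[i],.044))
go([.443,.2265,.12],np.radians(-90))
print(proj(p,[.6028,.029,.2005],True),proj(p,[.443,.2265,.044],True))
E
```

```text
73 [219.47945205 321.87671233] [0.44176967 0.22827177 0.044     ]
clock 34.3 tcp [0.6025 0.028  0.2389] F [ 0.2  0.4 -0.1] w 0.993
shift [-0.1986  0.1594  0.1189]
jaw yaw deg -90.0 tool z [-3.e-04 -4.e-04 -1.e+00] joints [ 0.27  0.32 -0.49  1.49  0.15  1.37 -1.8 ]
turn rotvec deg [ 0.02 -0.02  0.03]
turn rotvec deg [ 4.0000e-02  3.0000e-02 -1.7997e+02]
[328.34209744 274.53943058] [161.15932772 340.52998558]
```

View pics/w12.png

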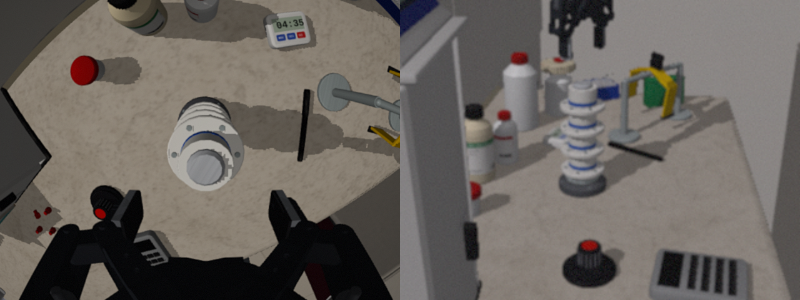

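All four stages are stacked straight, the guard is still on the rail, and the cap is unmoved at about (0.444, 0.228). Going to get it.

Emit:
move_arm --pt "0 0 0 -0.03 0.024 0 0.085" --pt "0 0 0 -0.065 0.052 0 0.085" --pt "0 0 0 -0.1 0.08 0 0.085" --pt "0 0 0 -0.135 0.107 0 0.085" --pt "0 0 0 -0.17 0.135 0.02 0.085" --pt "0 0 0 -0.2 0.159 0.05 0.085" --pt "0 0 0 -0.2 0.159 0.09 0.085" --pt "0 0 0 -0.2 0.159 0.12 0.085" --pt "0 0 0 -0.2 0.159 0.12 0.085" --pt "0 0 0 -0.2 0.159 0.12 0.085"

```text
clock: 35.3
position: [0.4441, 0.228, 0.1204]
ee_rot: [0.707, -0.707, 0.0, -0.0]
ft_force: [0.5, 0.3, 0.7]
grip_width: 0.998
```

```bash
python3 - <<'E'
from h import *
go([.4438,.2277,.018],np.radians(-90))
p=cams.camera_params('wrist');a=cams.camera('wrist')[:,:,::-1]
hsv=cv2.cvtColor(np.ascontiguousarray(a),cv2.COLOR_BGR2HSV)
m=(((hsv[...,0]<8)|(hsv[...,0]>172))&(hsv[...,1]>150)&(hsv[...,2]>80)).astype(np.uint8)
n,l,s,c=cv2.connectedComponentsWithStats(m)
for i in range(1,n):
    if s[i,4]>100:print(s[i,4],c[i],at(p,*c[i],.044,True))
E
```

```text
clock 35.3 tcp [0.4441 0.228  0.1204] F [0.5 0.3 0.7] w 0.998
shift [0.0003 0.0004 0.1024]
jaw yaw deg -90.0 tool z [ 8.e-04 -3.e-04 -1.e+00] joints [ 0.04  0.21 -0.66  1.89  0.15  1.08 -2.25]
turn rotvec deg [-0.05 -0.02  0.03]
turn rotvec deg [ 3.0000e-02 -7.0000e-02 -1.7997e+02]
939 [329.37273695 253.31309904] [0.44191541 0.22833042 0.044     ]
```

Emit:
move_arm --pt "0 0 0 0 0.001 0.03 0.085" --pt "0 0 0 0 0.001 0.06 0.085" --pt "0 0 0 0 0.001 0.09 0.085" --pt "0 0 0 0 0.001 0.1 0.085" --pt "0 0 0 0 0.001 0.1 0.06" --pt "0 0 0 0 0.001 0.1 0.03" --pt "0 0 0 0 0.001 0.1 0.02" --pt "0 0 0 0 0.001 0.1 0.02" --pt "0 0 0 0 0.001 0.1 0.02" --pt "0 0 0 0 0.001 0.1 0.02"

```text
clock: 36.35
position: [0.4445, 0.2284, 0.0217]
ee_rot: [0.707, -0.707, 0.001, -0.002]
ft_force: [-2.7, -0.5, 7.4]
grip_width: 0.389
```

Emit:
move_arm --pt "0 0 0 0 0 0 0.05" --pt "0 0 0 0 0 0 0.07" --pt "0 0 -8.5 0 0 0 0.07" --pt "0 0 -17 0 0 0 0.07" --pt "0 0 -25.5 0 0 0 0.07" --pt "0 0 -34 0 0 0 0.07" --pt "0 0 -42.5 0 0 0 0.07" --pt "0 0 -51 0 0 0 0.07" --pt "0 0 -59.5 0 0 0 0.07" --pt "0 0 -68 0 0 0 0.07"

```text
clock: 37.35
position: [0.4435, 0.228, 0.0203]
ee_rot: [0.982, -0.188, 0.001, -0.0]
ft_force: [0.4, 0.2, -0.5]
grip_width: 0.818
```

Emit:
move_arm --pt "0 0 -8.5 0 0 0 0.07" --pt "0 0 -17 0 0 0 0.07" --pt "0 0 -22 0 0 0 0.07" --pt "0 0 -22 0 0 0 0.05" --pt "0 0 -22 0 0 0 0.02" --pt "0 0 -22 0 0 0 0.02" --pt "0 0 -22 0 0 0 0.02" --pt "0 0 -22 0 0 0 0.02" --pt "0 0 -22 0 0 0 0.02"

```text
clock: 38.25
position: [0.4435, 0.228, 0.0203]
ee_rot: [1.0, 0.0, 0.001, 0.0]
ft_force: [-2.2, -0.5, 5.1]
grip_width: 0.383
```

```bash
python3 - <<'E'
from h import *
go([.6028,.0288,.25],0)
E
```

```text
clock 38.25 tcp [0.4435 0.228  0.0203] F [-2.2 -0.5  5.1] w 0.383
shift [ 0.1598  0.1994 -0.2292]
jaw yaw deg 0.0 tool z [ 2.2e-03 -5.0e-04 -1.0e+00] joints [ 0.23  0.45 -0.91  1.96  0.45  0.94 -0.91]
turn rotvec deg [ 0.03 -0.13  0.01]
turn rotvec deg [ 2.0000e-01  4.0000e-02 -1.7999e+02]
```

Emit:
move_arm --pt "0 0 0 0 0 0 0.01" --pt "0 0 0 0 0 -0.01 0.01" --pt "0 0 0 0 0 -0.05 0.01" --pt "0 0 0 0 0 -0.09 0.01" --pt "0 0 0 0 0 -0.13 0.01" --pt "0 0 0 0 0 -0.17 0.01" --pt "0 0 0 0.01 0.012 -0.21 0.01" --pt "0 0 0 0.03 0.037 -0.23 0.01" --pt "0 0 0 0.055 0.068 -0.23 0.01" --pt "0 0 0 0.08 0.1 -0.23 0.01" --grip_force 50

```text
clock: 39.25
position: [0.5239, 0.1274, 0.2517]
ee_rot: [1.0, 0.001, 0.002, 0.0]
ft_force: [0.8, -0.1, -1.7]
grip_width: 0.38
```

Emit:
move_arm --pt "0 0 0 0.025 0.031 0 0.01" --pt "0 0 0 0.05 0.062 0 0.01" --pt "0 0 0 0.079 0.099 0 0.01" --pt "0 0 0 0.079 0.099 0 0.01" --pt "0 0 0 0.079 0.099 0 0.01" --pt "0 0 0 0.079 0.099 0 0.01"

```text
clock: 39.85
position: [0.6016, 0.0305, 0.2508]
ee_rot: [1.0, 0.001, 0.001, -0.0]
ft_force: [0.5, 0.3, -0.4]
grip_width: 0.379
```

```bash
python3 - <<'E'
from h import *
go([.6028,.0288,.2143],0)
E
```

```text
clock 39.85 tcp [0.6016 0.0305 0.2508] F [ 0.5  0.3 -0.4] w 0.379
shift [0.0012 0.0018 0.0365]
jaw yaw deg 0.1 tool z [ 2.e-03  5.e-04 -1.e+00] joints [ 0.56  0.4  -0.9   1.46  0.32  1.43 -0.34]
turn rotvec deg [-0.03 -0.11  0.14]
turn rotvec deg [ 1.8000e-01 -4.0000e-02 -1.7986e+02]
```

Emit:
move_arm --pt "0 0 0 0.001 0.0015 0.01 0.01" --pt "0 0 0 0.001 0.0015 0.02 0.01" --pt "0 0 0 0.001 0.0015 0.025 0.01" --pt "0 0 0 0.001 0.0015 0.029 0.01" --pt "0 0 0 0.001 0.0015 0.033 0.01" --pt "0 0 0 0.001 0.0015 0.036 0.01" --pt "0 0 0 0.001 0.0015 0.0375 0.01" --pt "0 0 0 0.001 0.0015 0.0375 0.01"

```text
clock: 40.65
position: [0.6034, 0.0278, 0.2134]
ee_rot: [1.0, 0.0, 0.001, 0.0]
ft_force: [-0.4, 0.4, 3.3]
grip_width: 0.376
```

Emit:
move_arm --pt "0 0 0 0 0 0.001 0.02" --pt "0 0 0 0 0 -0.001 0.05" --pt "0 0 0 0 0 -0.001 0.07" --pt "0 0 0 0 0 -0.001 0.07" --pt "0 0 0 0 0 -0.02 0.07" --pt "0 0 0 0 0 -0.05 0.07" --pt "0 0 0 0 0 -0.06 0.07" --pt "0 0 0 0 0 -0.06 0.03" --pt "0 0 0 0 0 -0.06 0.0" --pt "0 0 0 0 0 -0.06 0.0" --grip_force 30

```text
clock: 41.65
position: [0.6026, 0.0275, 0.2716]
ee_rot: [1.0, 0.0, 0.0, 0.0]
ft_force: [0.5, -0.7, -0.4]
grip_width: 0.32
```

```bash
python3 - <<'E'
from h import *
go([.603,.0285,.238],0)
im=cams.camera('wrist')[:,:,::-1];b=cams.camera('side')[:,:,::-1]
cv2.imwrite('pics/w13.png',np.hstack([cv2.resize(im,(400,300)),cv2.resize(b[140:320,230:390],(267,300))]))
E
```

```text
clock 41.65 tcp [0.6026 0.0275 0.2716] F [ 0.5 -0.7 -0.4] w 0.32
shift [ 0.0004 -0.001   0.0336]
jaw yaw deg 0.0 tool z [ 2.e-04 -4.e-04 -1.e+00] joints [ 0.56  0.4  -0.9   1.42  0.31  1.47 -0.33]
turn rotvec deg [ 0.02 -0.01  0.03]
turn rotvec deg [ 2.0000e-02  4.0000e-02 -1.7997e+02]
```

View pics/w13.png

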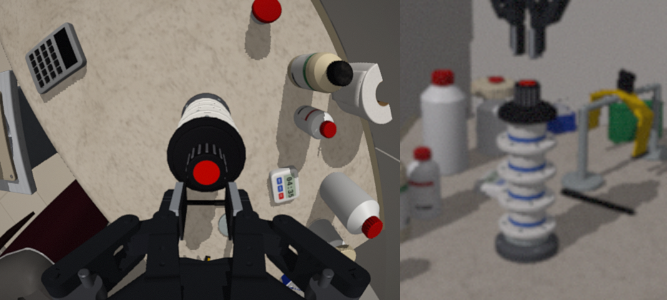

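Emit:
move_arm --pt "0 0 0 0 -0.001 0 0" --pt "0 0 0 0 -0.001 0 0" --pt "0 0 0 0 -0.001 0.015 0" --pt "0 0 0 0 -0.001 0.025 0" --pt "0 0 0 0 -0.001 0.031 0" --pt "0 0 0 0 -0.001 0.034 0" --pt "0 0 0 0 -0.001 0.037 0" --pt "0 0 0 0 -0.001 0.04 0" --pt "0 0 0 0 -0.001 0.041 0" --pt "0 0 0 0 -0.001 0.041 0"

```text
clock: 42.75
position: [0.6038, 0.0289, 0.2334]
ee_rot: [1.0, 0.0, 0.002, 0.0]
ft_force: [-1.5, -0.4, 8.7]
grip_width: 0.001
```

Emit:
move_arm --pt "0 0 0 0 0 0.0015 0" --pt "0 0 0 0 0 0.003 0" --pt "0 0 0 0 0 0.0045 0" --pt "0 0 0 0 0 0.0045 0" --pt "0 0 0 0 0 0.0045 0"

```text
clock: 43.25
position: [0.6059, 0.0294, 0.2329]
ee_rot: [1.0, 0.0, 0.006, 0.0]
ft_force: [-2.2, -0.9, 28.7]
grip_width: 0.001
```

Emit:
move_arm --pt "0 0 0 0 0 -0.003 0" --pt "0 0 0 0 0 -0.007 0" --pt "0 0 0 0 0 -0.012 0" --pt "0 0 0 0 0 -0.03 0" --pt "0 0 0 0 0 -0.07 0" --pt "0 0 0 0 0 -0.1 0" --pt "0 0 0 0 0.04 -0.12 0" --pt "0 0 0 0 0.08 -0.12 0" --pt "0 0 0 0 0.08 -0.12 0" --pt "0 0 0 0 0.08 -0.12 0"

```text
clock: 44.25
position: [0.6029, -0.0525, 0.3472]
ee_rot: [1.0, -0.001, 0.001, 0.0]
ft_force: [-0.0, 0.2, -1.0]
grip_width: -0.001
```

```bash
python3 - <<'E'
from h import *
go([.603,.0285,.238],0)
p=cams.camera_params('wrist');s=cams.camera_params('side')
im=cams.camera('wrist')[:,:,::-1];b=cams.camera('side')[:,:,::-1]
cv2.imwrite('pics/w14.png',np.hstack([cv2.resize(im,(480,360)),cv2.resize(b[140:320,230:390],(320,360))]))
hsv=cv2.cvtColor(np.ascontiguousarray(b),cv2.COLOR_BGR2HSV)
m=(((hsv[...,0]<8)|(hsv[...,0]>172))&(hsv[...,1]>150)&(hsv[...,2]>80)).astype(np.uint8)
n,l,st,c=cv2.connectedComponentsWithStats(m)
for i in range(1,n):
    if st[i,4]>15:print(st[i,4],c[i])
for z in(.238,.233,.22):print(z,proj(s,[.6028,.0288,z]))
E
```

```text
clock 44.25 tcp [ 0.6029 -0.0525  0.3472] F [-0.   0.2 -1. ] w -0.001
shift [-0.0002 -0.081   0.1092]
jaw yaw deg -0.1 tool z [ 1.5e-03 -1.0e-04 -1.0e+00] joints [ 0.66  0.37 -0.88  1.28  0.29  1.61 -0.18]
turn rotvec deg [ 0.   -0.09 -0.1 ]
turn rotvec deg [-1.400e-01 -1.000e-02  1.799e+02]
88 [254.35227273 185.69318182]
17 [305.76470588 189.47058824]
51 [242.68627451 231.84313725]
58 [219.55172414 290.5862069 ]
25 [262.04 411.4 ]
98 [312.14285714 424.30612245]
106 [290.05660377 438.80188679]
122 [322.30327869 457.37704918]
36 [270.44444444 458.13888889]
0.238 [305.0312493  190.13925358]
0.233 [305.03759086 192.40694866]
0.22 [305.0539669  198.26290183]
```

```bash
python3 -c "
from workcell import manip
print(manip.hand_in())"
```

```text
the job is handed in; nothing more can be done
None
```

I rebuilt the filter column and handed the job in at about 44 s of the 208 s allowed. The hand-in reports no verdict.

- **Guard:** it hangs over the rail, seen there in the pictures after release and again just before the press.
- **Stack:** all four stages went home, each stopping within about 2 mm of its calculated height, and the black cap is on top. In the last picture I could view, the column stood straight.
- **Press:** with shut fingers on the cap, it stopped moving at 233 mm, exactly 5 mm below its rest height of 238 mm. The force meanwhile rose from 9 to 29 N, so the seat reached its stop. I had no direct reading of the seat itself.
- **After release:** the cap's red disc sat at pixel (305.8, 189.5) in the side camera. The prediction for a seated, unpressed stack was (305.0, 190.1), so the seat appears to have sprung back. The arm is clear of everything.
- **Bottles:** both were still standing in the picture taken just before the press.

**Disagreements:** I couldn't view the picture taken after the press because the viewer's 16-picture limit was reached. The final check therefore rests on that red-disc measurement. While stacking, the wrist camera read 1 to 4 mm off from where the gripper centred the parts. I used the gripper-centred positions for the stages and cap, and refined the stand's position from the contact forces.

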